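# Unstack the spice tins, load the caddy by colour, cover it last

### The job

Take the stack of three spice tins apart one at a time from the top, and stand each tin upright in the wooden caddy, centred on the round mat of its own lid's colour. When all three are in, lay the cover board squarely on the caddy so that it rests flat on both high ends. Don't tip a tin over, and leave the white salt shaker and the dark pepper mill where they stand.

Things in the scene. Friction and masses are not known exactly. Their poses are not given: they have to be found in the camera images.
- tin_green: The small closed round spice tin, bare metal with a green lid: a plain upright cylinder 34 mm in diameter and 40 mm high (the lid is flush with the side), 50 g or so. Origin: centre of its underside; z up through the lid. At the start it is on top of the stack, on the yellow tin (underside 80 mm above the counter).
- tin_yellow: The middle closed round spice tin, bare metal with a yellow lid: a plain upright cylinder 46 mm in diameter and 40 mm high (the lid is flush with the side), 90 g or so. Origin: centre of its underside; z up through the lid. At the start it is in the middle of the stack, on the red tin (underside 40 mm above the counter).
- tin_red: The large closed round spice tin, bare metal with a red lid: a plain upright cylinder 60 mm in diameter and 40 mm high (the lid is flush with the side), 150 g or so. Origin: centre of its underside; z up through the lid. At the start it is the foot of the stack, standing on the counter.
- mat_green: The green round mat, 64 mm in diameter and 2 mm thick, fixed to the floor of the caddy. Three lie in a row 80 mm apart along the caddy's y; their order varies. Origin: centre of its underside, 4 mm above the caddy's underside; a tin standing on it has its underside 6 mm above the caddy's underside.
- mat_yellow: The yellow round mat, 64 mm in diameter and 2 mm thick, fixed to the floor of the caddy. Three lie in a row 80 mm apart along the caddy's y; their order varies. Origin: centre of its underside, 4 mm above the caddy's underside; a tin standing on it has its underside 6 mm above the caddy's underside.
- mat_red: The red round mat, 64 mm in diameter and 2 mm thick, fixed to the floor of the caddy. Three lie in a row 80 mm apart along the caddy's y; their order varies. Origin: centre of its underside, 4 mm above the caddy's underside; a tin standing on it has its underside 6 mm above the caddy's underside.
- tray: Brown wooden caddy, open trough fixed flat on the counter, 268 mm long (y) and 92 mm wide (x) outside, 240 x 80 inside, floor 4 mm. Long sides low (6 mm thick, 12 high): fingers closing along its x pass over them. End walls 14 mm thick, 50 high; the cover rests on them, 4 mm clear of seated tins. Origin: centre of underside. Yaw within 0.25 rad.
- cover: Pale wooden cover board, 280 mm long (y), 84 wide (x), 8 thick, about 170 g; on its middle a black bar handle 70 mm long (y), 16 wide (x), from 8 to 38 mm above the board's underside. Origin: centre of underside. Starts on the counter, long axis roughly along world x. In place: underside 50 mm above the caddy's, its y along the caddy's y, either way round.
- salt: White ceramic salt shaker, 44 mm in diameter, 80 mm high, standing loose on the counter between robot and caddy; to be left alone. Origin: centre of its underside.
- mill: Dark wooden pepper mill, waisted, 56 mm in diameter, 145 mm high, standing loose beyond the caddy; to be left alone. Origin: centre of its underside.
Not all that is in view belongs to the job. Leave any blue or orange look-alike of the tin_yellow alone.

How it is judged:
On the way, in this order (a step that is already met when the one before it is completed fails the run):
1. the green tin stands on the green mat and is let go (horizontal distance between tin_green and mat_green below 0.012 m and z of tin_green in the frame of tray below 0.01 m and angle between tin_green's own z axis and vertical below 0.1 rad and linear speed of tin_green below 0.02 m/s and contact force between tin_green and the fingers below 0.1 N), for 0.2 s.
2. the yellow tin stands on the yellow mat and is let go (horizontal distance between tin_yellow and mat_yellow below 0.012 m and z of tin_yellow in the frame of tray below 0.01 m and angle between tin_yellow's own z axis and vertical below 0.1 rad and linear speed of tin_yellow below 0.02 m/s and contact force between tin_yellow and the fingers below 0.1 N), for 0.2 s.
3. the red tin stands on the red mat and is let go (horizontal distance between tin_red and mat_red below 0.012 m and z of tin_red in the frame of tray below 0.01 m and angle between tin_red's own z axis and vertical below 0.1 rad and linear speed of tin_red below 0.02 m/s and contact force between tin_red and the fingers below 0.1 N), for 0.2 s.
4. the cover lies flat and square on the caddy's ends and is let go (x of cover in the frame of tray between -0.012 and 0.012 m and y of cover in the frame of tray between -0.012 and 0.012 m and z of cover in the frame of tray between 0.045 and 0.055 m and angle between the y axis of cover and the y axis of tray, either way round below 0.12 rad and angle between cover's own z axis and vertical below 0.05 rad and linear speed of cover below 0.02 m/s and contact force between cover and the fingers below 0.1 N), for 0.2 s.
At the end, for the whole second after the job is handed in: Each tin upright (0.1 rad) on the mat of its colour (centres within 12 mm, underside under 10 mm above the caddy's); cover flat (0.05 rad) on both ends, centred within 12 mm along and across, underside 45 to 55 mm above the caddy's, aligned within 0.12 rad; all released and at rest (horizontal distance between tin_green and mat_green below 0.012 m and z of each of tin_green, tin_yellow, tin_red in the frame of tray below 0.01 m and angle between each of tin_green, tin_yellow, tin_red's own z axis and vertical below 0.1 rad and linear speed of each of tin_green, tin_yellow, tin_red, cover below 0.02 m/s and horizontal distance between tin_yellow and mat_yellow below 0.012 m and horizontal distance between tin_red and mat_red below 0.012 m and x of cover in the frame of tray between -0.012 and 0.012 m and y of cover in the frame of tray between -0.012 and 0.012 m and z of cover in the frame of tray between 0.045 and 0.055 m and angle between the y axis of cover and the y axis of tray, either way round below 0.12 rad and angle between cover's own z axis and vertical below 0.05 rad); the robot touches nothing.
It fails at once if a tin was tipped over (angle between any of tin_green, tin_yellow, tin_red's own z axis and vertical above 0.7 rad).
It fails at once if the salt shaker or the pepper mill was moved by more than 25 mm (distance of any of salt, mill from where it was at the start of the episode above 0.025 m).
It also fails if it takes over 106 s, if anything falls off the work surface, if the arm or the gripper's body presses on something with over 40 N, if the wrist force passes 120 N, or if a joint passes its speed limit or range.

### The arm

A 6-joint arm with a two-finger parallel gripper is mounted at the origin on the work surface. World frame = base frame: x ahead of the robot, y to its left, z up, the work surface at z = 0. Lengths are in m, angles in rad, forces in N, time in s.
With the tool pointing down it reaches from about 0.3 to 0.875 m from the base axis. Payload 6.4 kg.
Tool frame: the origin (TCP) lies on the centre line of the jaws, within the pads' length; the fingertips stand 8 mm ahead of it and the grasp point (between the pads) lies 11 mm behind it (robot.tip_extent is the distance from the TCP to the fingertips, in m); z points along the fingers, y is the line along which they close (so a half turn about z gives the same grasp; the last joint's range is limited). The gripper opens to 85 mm and grips with 20 to 120 N. Pads are 22 mm wide; open, the fingers measure 114 mm over their backs; the gripper's body (76 mm by 85 mm) begins 54 mm behind the grasp point. The pads swing forward as they close: fully open they stand 13 mm farther back than shut.
Start: joints at [1.09, 0.181, 1.607, -0, 1.354, -0.206], TCP at [0.156, 0.553, 0.239] pointing down, gripper open.
Joint ranges: [-2.99, 2.99], [-0.89, 2.07], [0.3, 2.58], [-1.14, 4.28], [0, 2.63], [-3.12, 3.12]. Speed limits (rad/s): [2.57, 2.57, 3.01, 3.14, 3.14, 3.14].

### API

Orientations are given as a 3x3 rotation matrix whose columns are the frame's x, y, z axes.
In Python, from workcell import robot gives the robot as it stands.
- The arm moves only by the shell command python3 -m pendant 'ROWS' [OPENING]. ROWS is text: rows parted by semicolons, each of 6 numbers parted by spaces: the shift along the world's x, y, z in units of 25 mm (1.0 is 25 mm), then the turn, a rotation vector about the world's x, y, z in units of 5 degrees (1.0 is 5 degrees). A call has 1 to 12 rows; each row shifts and turns the commanded pose from where the row before left it; what a row does not reach is not made up. A row lasts 1/12 s, in which the tool goes at most 41.7 mm and 7.16 degrees, less where a joint would pass 70% of its speed; a pose out of reach is approached as far as the arm can. A call is refused whole if a number of a shift passes 1 or a number of a turn 1, either way. A call with a gripper value outside its range is refused whole. OPENING is the opening, from 0 (shut) to 1 (fully open), set as the call begins (- or left out, the last holds). The fingers move at their own pace and stop on an object; the grip force is fixed at half the most. Time passes only in rows, so rows that do not move let the fingers close. It gives the time, the measured TCP pose, the force, the opening and the grip force at its end, in the units of the state.
- robot.observe(): the state, without advancing time (a new reading comes with each control period).
- robot.capture(name): name is "side" or "top"; returns the picture (400x640x3 uint8, blue, green, red); there is no depth.
- robot.camera_params(name): a dict with "intrinsics" (3x3 intrinsics, pixels), "eye" and "rotation" of the camera in the world. Camera axes: x right, y down, z forward; pixel columns grow to the right and rows downward; lengths in m; the calibration is good to about 2 mm. A picture is of the moment at which its call begins. camera_params takes no time and is no camera call.
- robot.finish_job(): hands the job in; it is judged then, once.
The state is a dict: "t": time; "joint_positions": joint angles; "qd": joint speeds; "joint_torque": joint torques, N m; "tool_pos": TCP position; "orientation": TCP orientation; "wrist_force": force on the tool from outside, world axes, zero at the start; "torque": the same for the moment, N m; "grip_width": finger opening in m; "grip_force": force on a finger pad.
Only numpy, scipy, OpenCV 4.12 (cv2) and the standard library are available. Lean on these libraries where they do the work, as an engineer would, in place of code of your own. Each camera call takes 0.05 s, during which the arm holds its last target. There are 200 camera calls.

## Working session

There is one attempt and no reset: what is moved stays moved. The work goes in short steps, Python scripts to look and compute and a shell command to move; the robot and the scene stay as the last step left them, time stands still between calls to the robot, and variables do not carry over. Pictures are saved under pics/ and viewed, at most 14 in all, crops included, and the job is handed in when it is done.

```bash
mkdir -p pics; ls; python3 - <<'E'
from workcell import robot
import cv2
for n in("top","side"):
    cv2.imwrite(f"pics/{n}0.png",robot.capture(n)); p=robot.camera_params(n); print(n,p)
s=robot.observe(); print(s, robot.tip_extent)
E
```

```text
pics
top {'intrinsics': array([[361.11707878,   0.        , 318.52736326],
       [  0.        , 361.11707878, 204.46827527],
       [  0.        ,   0.        ,   1.        ]]), 'eye': array([0.44630946, 0.07458194, 1.12498578]), 'rotation': array([[ 0.01380105, -0.99534581,  0.09537428],
       [-0.99989114, -0.01324004,  0.00651259],
       [-0.00521952, -0.09545378, -0.99542018]])}
side {'intrinsics': array([[456.35316599,   0.        , 327.13907005],
       [  0.        , 456.35316599, 197.47224233],
       [  0.        ,   0.        ,   1.        ]]), 'eye': array([0.42147325, 1.04817138, 0.75947935]), 'rotation': array([[-0.99010214, -0.09073497,  0.10707439],
       [-0.13968795,  0.56314107, -0.81446879],
       [ 0.01360281, -0.82136429, -0.57024176]])}
{'t': 0.1, 'joint_positions': array([ 1.08967995e+00,  1.81536504e-01,  1.60790015e+00,  1.41073863e-05,
        1.35378494e+00, -2.06269726e-01]), 'qd': array([-0.00088845, -0.00244639, -0.00316161, -0.00041211, -0.00043778,
       -0.00115856]), 'joint_torque': array([ 7.44212539e-04, -4.45872867e+01, -3.52243245e+01, -8.86796556e-05,
        4.08734384e-03, -2.71199519e-05]), 'tool_pos': array([0.15579004, 0.55299469, 0.2384388 ]), 'orientation': array([[-9.62465868e-01,  2.71401668e-01, -7.66032990e-04],
       [ 2.71402527e-01,  9.62464857e-01, -1.43764036e-03],
       [ 3.47101840e-04, -1.59158307e-03, -9.99998673e-01]]), 'wrist_force': array([ 0.69441547, -0.0757863 ,  0.22634609]), 'torque': array([0.03127549, 0.00562487, 0.03210397]), 'grip_force': 0.0, 'grip_width': 0.08540417144880463} 0.008
```

View pics/top0.png

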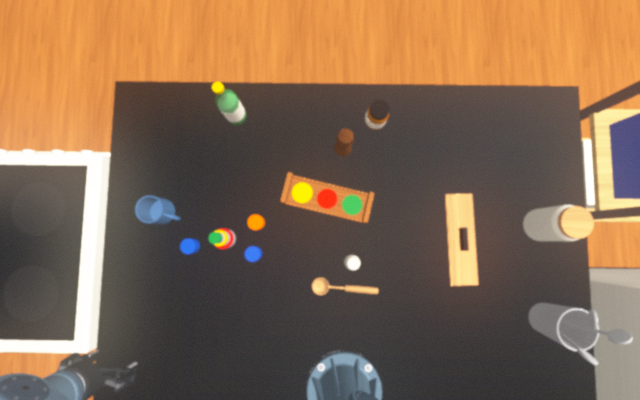

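View pics/side0.png

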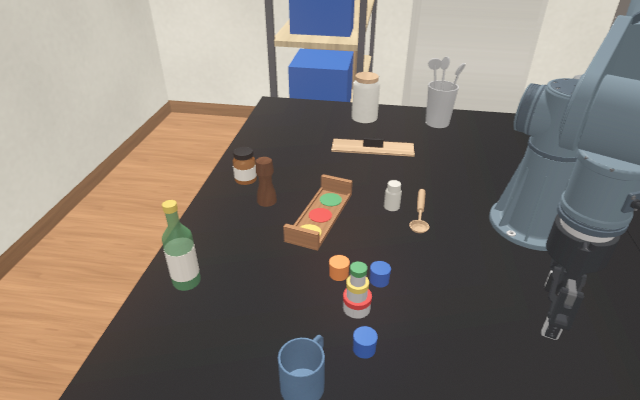

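The top view shows mats yellow (302,192), red (327,198) and green (352,204), the stack at about (220,238), and the cover at (462,240). Blue and orange look-alikes stand around the stack. The side view confirms the stack at (358,290). Next I measure.

```bash
cat > h.py <<'E'
import numpy as np, cv2
from workcell import robot
def world(n,uv,z):
    p=robot.camera_params(n); K=np.linalg.inv(p["intrinsics"])
    d=(p["rotation"]@K@np.c_[np.atleast_2d(uv),np.ones(len(np.atleast_2d(uv)))].T).T
    e=p["eye"]; return (e+d*((z-e[2])/d[:,2])[:,None])[:,:2]
def pix(n,P):
    p=robot.camera_params(n); c=(np.atleast_2d(P)-p["eye"])@p["rotation"]; c=c@p["intrinsics"].T
    return c[:,:2]/c[:,2:]
HUE={"red":[(0,8),(172,180)],"yellow":[(24,34)],"green":[(45,80)]}
def mask(img,col,s=140,v=80):
    h=cv2.cvtColor(img,cv2.COLOR_BGR2HSV); m=0
    for a,b in HUE[col]: m=m|cv2.inRange(h,(a,s,v),(b,255,255))
    return m
def blobs(img,col,box,**k):
    m=mask(img,col,**k); x0,y0,x1,y1=box; w=np.zeros_like(m); w[y0:y1,x0:x1]=m[y0:y1,x0:x1]
    n,l,st,c=cv2.connectedComponentsWithStats(w)
    return sorted([(int(st[i,4]),c[i].round(1),l==i) for i in range(1,n)],key=lambda t:-t[0])
def disc(n,img,col,box,z,r,**k):
    """centre of a lid of known radius (plane z) from its outer contour rim, hull fit"""
    b=blobs(img,col,box,**k)[0]; ys,xs=np.nonzero(b[2])
    W=world(n,np.c_[xs,ys].astype(float),z)
    (c,rr)=cv2.minEnclosingCircle(W.astype(np.float32)); return b[0],np.round(c,4),round(rr,4),W.mean(0).round(4)
E
python3 - <<'E'
from h import *
T=robot.capture("top");S=robot.capture("side")
for c,z,r in(("green",.12,.017),("yellow",.08,.023),("red",.04,.03)):
    print(c,"stack top",disc("top",T,c,(200,220,242,255),z,r),"side",disc("side",S,c,(335,255,385,315),z,r))
    print(c,"mat top",disc("top",T,c,(275,165,380,230),.006,.032),"side",disc("side",S,c,(280,180,360,240),.006,.032))
h=cv2.cvtColor(T,cv2.COLOR_BGR2HSV); g=cv2.cvtColor(T,cv2.COLOR_BGR2GRAY)
def rect(m,box,z):
    x0,y0,x1,y1=box; w=np.zeros_like(m); w[y0:y1,x0:x1]=m[y0:y1,x0:x1]
    ys,xs=np.nonzero(w); return cv2.minAreaRect(world("top",np.c_[xs,ys].astype(float),z).astype(np.float32))
print("cover",rect((g>100).astype('u1'),(435,180,490,300),.008))
print("handle",rect(cv2.bitwise_and((g<60).astype('u1'),1),(454,215,472,262),.038))
print("tray",rect((g>50).astype('u1'),(275,165,382,228),.05))
print("salt",world("top",[353,262],.08),"mill",world("top",[346,135],.145))
for n,im in(("t",T[160:290,150:400]),("s",S[140:330,270:430])): cv2.imwrite(f"pics/{n}1.png",cv2.resize(im,None,fx=3,fy=3,interpolation=2))
a=cv2.resize(T[170:280,160:380],None,fx=3.5,fy=3.5,interpolation=2);b=cv2.resize(S[170:320,270:420],None,fx=1,fy=1)
E
```

```text
Traceback (most recent call last):
  File "h.py", line 21, in disc
    b=blobs(img,col,box,**k)[0]; ys,xs=np.nonzero(b[2])
      ~~~~~~~~~~~~~~~~~~~~~~^^^
IndexError: list index out of range
```

```bash
cat > m.py <<'E'
from h import *
T=cv2.imread("pics/top0.png");S=cv2.imread("pics/side0.png")
def tr(*a):
    try: return disc(*a,**dict(s=110,v=60))
    except IndexError: return None
for c,z,r in(("green",.12,.017),("yellow",.08,.023),("red",.04,.03)):
    print(c,"stack top",tr("top",T,c,(200,220,242,255),z,r),"side",tr("side",S,c,(335,255,385,315),z,r))
    print(c,"mat top",tr("top",T,c,(275,165,380,230),.006,.032),"side",tr("side",S,c,(280,180,360,240),.006,.032))
h=cv2.cvtColor(T,cv2.COLOR_BGR2HSV); g=cv2.cvtColor(T,cv2.COLOR_BGR2GRAY)
for p in((215,238),(225,238),(233,238),(352,204),(302,192),(327,198)): print(p,h[p[1],p[0]])
hs=cv2.cvtColor(S,cv2.COLOR_BGR2HSV)
for p in((359,269),(358,290),(366,298),(310,231)): print("s",p,hs[p[1],p[0]])
def rect(m,box,z):
    x0,y0,x1,y1=box; w=np.zeros_like(m); w[y0:y1,x0:x1]=m[y0:y1,x0:x1]
    ys,xs=np.nonzero(w); return cv2.minAreaRect(world("top",np.c_[xs,ys].astype(float),z).astype(np.float32))
print("cover",rect((g>100).astype('u1'),(435,180,490,300),.008))
print("handle",rect((g<60).astype('u1'),(454,215,472,262),.038))
print("tray",rect((g>50).astype('u1'),(275,165,382,228),.05))
print("salt",world("top",[353,262],.08),"mill",world("top",[346,135],.145))
cv2.imwrite("pics/t1.png",cv2.resize(T[165:275,175:385],None,fx=3.5,fy=3.5,interpolation=2))
E
python3 m.py
```

```text
green stack top (125, array([0.4463, 0.3698]), 0.018, array([0.4466, 0.3701])) side None
green mat top (301, array([ 0.5551, -0.0213]), 0.0306, array([ 0.5552, -0.0213])) side None
yellow stack top (86, array([0.4487, 0.3678]), 0.0246, array([0.4469, 0.3598])) side (24, array([0.427 , 0.3692]), 0.0133, array([0.4256, 0.3708]))
yellow mat top (340, array([0.5911, 0.1349]), 0.0326, array([0.591 , 0.1349])) side (1, array([0.5795, 0.1048]), 0.0001, array([0.5795, 0.1048]))
red stack top (137, array([0.4451, 0.3679]), 0.0343, array([0.4423, 0.3557])) side (268, array([0.4439, 0.3741]), 0.0346, array([0.4416, 0.3862]))
red mat top (334, array([0.5731, 0.0567]), 0.0325, array([0.5728, 0.0569])) side (279, array([0.5713, 0.0572]), 0.0339, array([0.5706, 0.0572]))
(215, 238) [ 68 183 198]
(225, 238) [ 28 214 252]
(233, 238) [  1 119 238]
(352, 204) [ 65 157 206]
(302, 192) [ 29 255 254]
(327, 198) [  4 235 254]
s (359, 269) [ 66  86 205]
s (358, 290) [ 23 136 186]
s (366, 298) [  1  87 207]
s (310, 231) [ 14 111 214]
cover ((0.4543052911758423, -0.3580241799354553), (0.28798338770866394, 0.09167957305908203), 2.238497734069824)
handle ((0.0, 0.0), (0.0, 0.0), 0.0)
tray ((0.5758779644966125, 0.05357981473207474), (0.18723422288894653, 0.3202694356441498), 0.729066789150238)
salt [[ 0.38235441 -0.01951448]] mill [[0.73495434 0.00739948]]
```

View pics/t1.png

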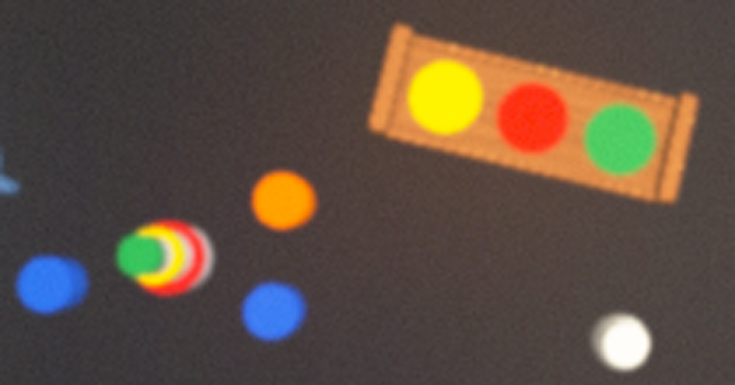

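The crop shows the stack's lids leaning outward only from perspective, so the stack is upright at about (0.446, 0.369). The caddy's row runs yellow–red–green, and its yaw is about −0.226. I turn the jaws onto the caddy's x and go above the stack.

```bash
R=".65 -.41 0 0 0 -.97"; python3 -m pendant '.65 -.41 0 0 0 -.97;.65 -.41 0 0 0 -.97;.65 -.41 0 0 0 -.97;.65 -.41 0 0 0 -.97;.65 -.41 0 0 0 -.97;.65 -.41 0 0 0 -.97;.65 -.41 0 0 0 -.97;.65 -.41 0 0 0 -.97;.65 -.41 0 0 0 -.97;.65 -.41 0 0 0 -.97;.65 -.41 0 0 0 -.97;.65 -.41 0 0 0 -.97' 1 >/dev/null
python3 -m pendant '.65 -.41 0 0 0 -.97;.65 -.41 0 0 0 -.97;.65 -.41 0 0 0 -.97;.65 -.41 0 0 0 -.97;.65 -.41 0 0 0 -.97;.6 -.41 0 0 0 -.95;0 0 0 0 0 0;0 0 0 0 0 0'
python3 - <<'E'
from h import *
T=cv2.imread("pics/top0.png"); g=cv2.cvtColor(T,cv2.COLOR_BGR2GRAY)
m=(g>110).astype('u1'); w=m*0; w[185:295,438:488]=m[185:295,438:488]
n,l,st,c=cv2.connectedComponentsWithStats(w); i=1+st[1:,4].argmax()
cs,_=cv2.findContours((l==i).astype('u1'),cv2.RETR_CCOMP,cv2.CHAIN_APPROX_NONE)
for k in cs:
    if len(k)>8:
        z=.008 if len(k)>100 else .038
        print(len(k),cv2.minAreaRect(world("top",k[:,0].astype(float),z).astype(np.float32)))
cv2.imwrite("pics/c.png",cv2.resize(T[180:300,420:500],None,fx=4,fy=4,interpolation=2))
E
```

```text
t: 1.87
tool_pos: [0.4476, 0.3684, 0.2389]
orientation: [[0.224, 0.975, -0.001], [0.975, -0.224, -0.0], [-0.0, -0.001, -1.0]]
wrist_force: [-0.7, -0.0, -0.6]
grip_width: 0.0851
grip_force: 0.0
237 ((0.4534125328063965, -0.358187198638916), (0.2852916717529297, 0.08978844434022903), 2.240394115447998)
54 ((0.4540060758590698, -0.35205182433128357), (0.06871101260185242, 0.02544078789651394), 2.369464635848999)
```

View pics/c.png

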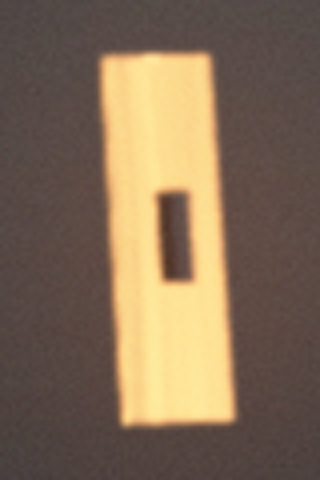

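The cover shows cleanly: centre (0.453, −0.358), long axis 2.3° from x. Now I descend on the green tin and close.

```bash
python3 -m pendant '0 0 -.7 0 0 0;0 0 -.7 0 0 0;0 0 -.7 0 0 0;0 0 -.7 0 0 0;0 0 -.7 0 0 0;0 0 -.7 0 0 0;0 0 -.7 0 0 0;0 0 -.7 0 0 0;0 0 0 0 0 0;0 0 0 0 0 0'
python3 -m pendant '0 0 0 0 0 0;0 0 0 0 0 0;0 0 0 0 0 0;0 0 0 0 0 0;0 0 0 0 0 0;0 0 0 0 0 0;0 0 0 0 0 0;0 0 0 0 0 0' 0
python3 - <<'E'
from h import *
cv2.imwrite("pics/s2.png",cv2.resize(robot.capture("side")[200:330,280:440],None,fx=4,fy=4,interpolation=2))
E
```

```text
t: 2.7
tool_pos: [0.4457, 0.3691, 0.0985]
orientation: [[0.222, 0.975, -0.003], [0.975, -0.222, -0.001], [-0.002, -0.002, -1.0]]
wrist_force: [0.2, -0.5, -0.3]
grip_width: 0.0857
grip_force: 0.0
t: 3.37
tool_pos: [0.4481, 0.3694, 0.1005]
orientation: [[0.224, 0.975, 0.002], [0.975, -0.224, 0.001], [0.001, 0.002, -1.0]]
wrist_force: [-0.3, -0.1, 5.9]
grip_width: 0.0323
grip_force: 59.6
```

View pics/s2.png

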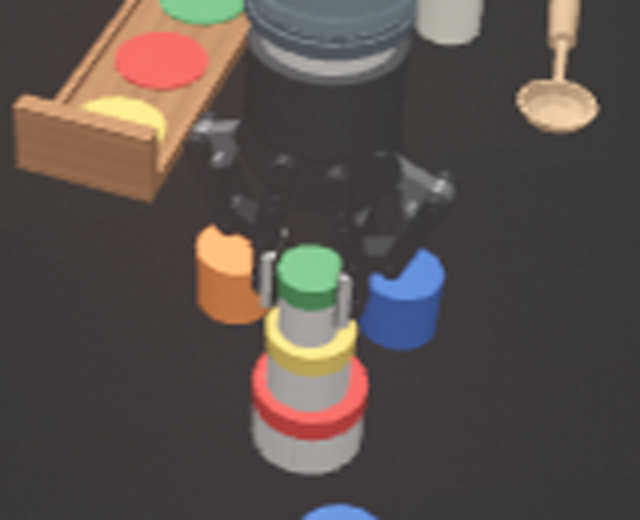

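The green tin is gripped squarely. I lift it and carry it over the green mat.

```bash
python3 -m pendant '0 0 .4 0 0 0;0 0 .8 0 0 0;0 0 .8 0 0 0;0 0 .8 0 0 0;0 0 .8 0 0 0;0 0 .4 0 0 0;.14 -.48 0 0 0 0;.27 -.97 0 0 0 0;.27 -.97 0 0 0 0;.27 -.97 0 0 0 0;.27 -.97 0 0 0 0;.27 -.97 0 0 0 0'
python3 -m pendant '.27 -.97 0 0 0 0;.27 -.97 0 0 0 0;.27 -.97 0 0 0 0;.27 -.97 0 0 0 0;.27 -.97 0 0 0 0;.27 -.97 0 0 0 0;.27 -.97 0 0 0 0;.27 -.97 0 0 0 0;.27 -.97 0 0 0 0;.27 -.97 0 0 0 0;.14 -.56 0 0 0 0;0 0 0 0 0 0'
python3 -m pendant '0 0 0 0 0 0;0 0 0 0 0 0;0 0 0 0 0 0'
python3 - <<'E'
from h import *
for i in range(3):
    s=robot.observe(); print(s["tool_pos"].round(4)); S=robot.capture("side"); T=robot.capture("top")
cv2.imwrite("pics/s3.png",np.vstack([cv2.resize(S[100:260,260:420],None,fx=3,fy=3)[:300],cv2.resize(T[150:250,260:420],None,fx=3,fy=3)]))
z=s["tool_pos"][2]-.019+.04
b=blobs(S,"green",(260,100,420,260),s=60,v=60)
for x in b[:4]: print(x[:2],world("side",x[1],z),world("side",x[1],.006))
b=blobs(T,"red",(200,220,242,255),s=90,v=60); print([x[:2] for x in b[:2]])
print("yellow",disc("top",T,"yellow",(200,220,250,255),.08,.023,s=90,v=60))
print("red",disc("top",T,"red",(200,220,250,255),.04,.03,s=90,v=60))
E
```

```text
t: 4.42
tool_pos: [0.4838, 0.2335, 0.1977]
orientation: [[0.224, 0.975, -0.002], [0.975, -0.224, -0.001], [-0.001, -0.002, -1.0]]
wrist_force: [-0.2, -0.5, -0.3]
grip_width: 0.0325
grip_force: 59.5
t: 5.42
tool_pos: [0.5552, -0.0239, 0.1981]
orientation: [[0.227, 0.974, -0.002], [0.974, -0.227, -0.0], [-0.001, -0.001, -1.0]]
wrist_force: [0.4, -0.2, 0.2]
grip_width: 0.0325
grip_force: 59.5
t: 5.67
tool_pos: [0.555, -0.0197, 0.1989]
orientation: [[0.223, 0.975, -0.001], [0.975, -0.223, 0.001], [0.0, -0.001, -1.0]]
wrist_force: [-0.2, 0.4, -0.6]
grip_width: 0.0321
grip_force: 59.5
[ 0.555  -0.0197  0.1989]
[ 0.5553 -0.0197  0.1992]
[ 0.5554 -0.02    0.1994]
(225, array([330.2, 199.2])) [[0.51560295 0.28332678]] [[ 0.55302897 -0.02077585]]
(105, array([330.3, 134.3])) [[ 0.55467721 -0.00703928]] [[ 0.60763918 -0.42659162]]
[(151, array([226.6, 239.1]))]
yellow (213, array([0.4469, 0.3683]), 0.0247, array([0.4466, 0.3684]))
red (151, array([0.4453, 0.3686]), 0.0348, array([0.4425, 0.3554]))
```

View pics/s3.png

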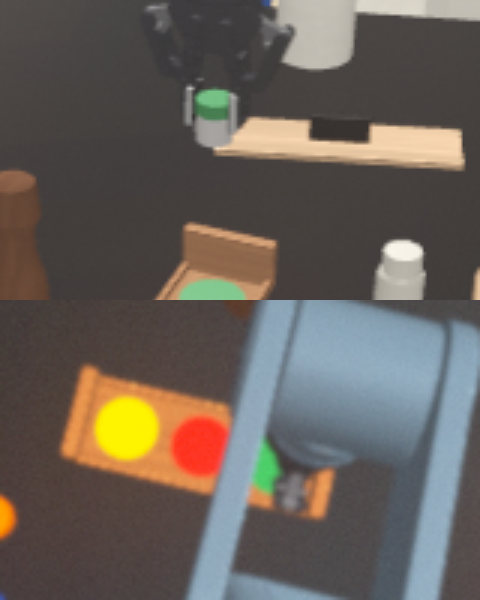

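The green tin hangs upright over the green mat (side view, tool at (0.555, −0.020)). I lower it and release.

```bash
python3 -m pendant '0 0 -.9 0 0 0;0 0 -.9 0 0 0;0 0 -.9 0 0 0;0 0 -.9 0 0 0;0 0 -.9 0 0 0;0 0 -.9 0 0 0;0 0 -.9 0 0 0;0 -.05 -.4 0 0 0;0 0 -.2 0 0 0;0 0 0 0 0 0;0 0 0 0 0 0'
python3 -m pendant '0 0 0 0 0 0;0 0 0 0 0 0;0 0 0 0 0 0;0 0 0 0 0 0;0 0 0 0 0 0;0 0 0 0 0 0' .85
python3 -m pendant '0 0 .5 0 0 0;0 0 .9 0 0 0;0 0 .9 0 0 0;0 0 .9 0 0 0;0 0 .9 0 0 0;0 0 .9 0 0 0;0 0 .9 0 0 0;0 0 .9 0 0 0;-.27 .97 0 0 0 0;-.27 .97 0 0 0 0;-.27 .97 0 0 0 0;-.27 .97 0 0 0 0'
python3 -m pendant '-.27 .97 0 0 0 0;-.27 .97 0 0 0 0;-.27 .97 0 0 0 0;-.27 .97 0 0 0 0;-.27 .97 0 0 0 0;-.27 .97 0 0 0 0;-.27 .97 0 0 0 0;-.27 .97 0 0 0 0;-.27 .97 0 0 0 0;-.27 .97 0 0 0 0;-.27 .97 0 0 0 0;-.27 .97 0 0 0 0'
python3 -m pendant '0 0 0 0 0 0;0 0 0 0 0 0'
cat > look.py <<'E'
from h import *
import sys
T=robot.capture("top");S=robot.capture("side")
t=cv2.resize(T[165:235,270:385],None,fx=4,fy=4,interpolation=2); s=cv2.resize(S[165:250,275:390],None,fx=4,fy=4,interpolation=2)
cv2.imwrite(f"pics/{sys.argv[1]}.png",np.vstack([t,s[:,:t.shape[1]]])[:600])
for c in("green","yellow","red"):
    for z in(.006,.046):
        try: print(c,z,disc("top",T,c,(275,165,382,232),z,.0,s=110,v=60))
        except IndexError: print(c,"-")
E
python3 look.py l1
```

```text
t: 6.88
tool_pos: [0.5563, -0.0222, 0.0277]
orientation: [[0.224, 0.975, 0.001], [0.975, -0.224, -0.0], [-0.0, 0.001, -1.0]]
wrist_force: [0.7, -0.5, -0.6]
grip_width: 0.0327
grip_force: 59.6
t: 7.38
tool_pos: [0.5555, -0.0221, 0.0268]
orientation: [[0.224, 0.975, 0.0], [0.975, -0.224, -0.0], [-0.0, 0.0, -1.0]]
wrist_force: [0.2, 0.2, 0.1]
grip_width: 0.0726
grip_force: 0.0
t: 8.38
tool_pos: [0.5282, 0.0758, 0.198]
orientation: [[0.225, 0.974, 0.001], [0.974, -0.225, -0.0], [0.0, 0.001, -1.0]]
wrist_force: [-0.5, -0.3, 0.6]
grip_width: 0.0731
grip_force: 0.0
t: 9.38
tool_pos: [0.447, 0.3671, 0.1979]
orientation: [[0.224, 0.975, 0.001], [0.975, -0.224, 0.0], [0.0, 0.001, -1.0]]
wrist_force: [-0.6, -0.2, -0.5]
grip_width: 0.0725
grip_force: 0.0
t: 9.55
tool_pos: [0.447, 0.3669, 0.1975]
orientation: [[0.221, 0.975, 0.001], [0.975, -0.221, 0.0], [0.0, 0.001, -1.0]]
wrist_force: [0.8, -0.2, 0.8]
grip_width: 0.0726
grip_force: 0.0
green 0.006 (300, array([ 0.5551, -0.0213]), 0.0306, array([ 0.5552, -0.0213]))
green 0.046 (300, array([ 0.5512, -0.0179]), 0.0295, array([ 0.5513, -0.0179]))
yellow 0.006 (338, array([0.591 , 0.1349]), 0.0326, array([0.5908, 0.1349]))
yellow 0.046 (338, array([0.5858, 0.1327]), 0.0315, array([0.5856, 0.1327]))
red 0.006 (335, array([0.5734, 0.0567]), 0.0326, array([0.573 , 0.0569]))
red 0.046 (335, array([0.5688, 0.0573]), 0.0315, array([0.5685, 0.0575]))
```

View pics/l1.png

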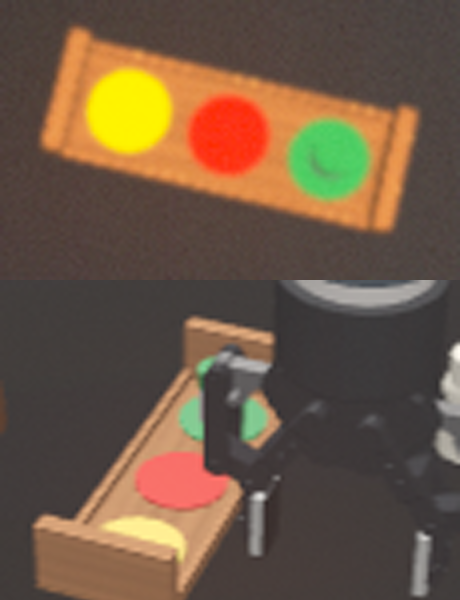

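The green tin stands on its mat (crescent shadow at (325,158) in the crop, centred). Next is the yellow tin.

```bash
python3 -m pendant '0 .05 -.7 0 0 0;0 0 -.7 0 0 0;0 0 -.7 0 0 0;0 0 -.7 0 0 0;0 0 -.7 0 0 0;0 0 -.7 0 0 0;0 0 -.7 0 0 0;0 0 -.7 0 0 0;0 0 0 0 0 0;0 0 0 0 0 0'
python3 -m pendant '0 0 0 0 0 0;0 0 0 0 0 0;0 0 0 0 0 0;0 0 0 0 0 0;0 0 0 0 0 0;0 0 0 0 0 0;0 0 0 0 0 0' 0
python3 -m pendant '0 0 .4 0 0 0;0 0 .8 0 0 0;0 0 .8 0 0 0;0 0 .8 0 0 0;0 0 .8 0 0 0;0 0 .8 0 0 0;0 0 .4 0 0 0;0 0 0 0 0 0;0 0 0 0 0 0'
python3 - <<'E'
from h import *
S=robot.capture("side")
cv2.imwrite("pics/s4.png",cv2.resize(S[150:330,280:440],None,fx=3,fy=3))
E
```

```text
t: 10.48
tool_pos: [0.4473, 0.3659, 0.0563]
orientation: [[0.225, 0.974, -0.002], [0.974, -0.225, -0.001], [-0.002, -0.002, -1.0]]
wrist_force: [1.0, -0.2, 0.7]
grip_width: 0.0724
grip_force: 0.0
t: 11.07
tool_pos: [0.4489, 0.3678, 0.0588]
orientation: [[0.224, 0.975, 0.003], [0.975, -0.224, 0.001], [0.002, 0.003, -1.0]]
wrist_force: [0.0, -0.1, 7.0]
grip_width: 0.0446
grip_force: 61.5
t: 11.82
tool_pos: [0.4475, 0.3672, 0.1771]
orientation: [[0.224, 0.975, 0.001], [0.975, -0.224, 0.0], [0.001, 0.001, -1.0]]
wrist_force: [-0.8, -1.3, -1.3]
grip_width: 0.0444
grip_force: 61.3
```

View pics/s4.png

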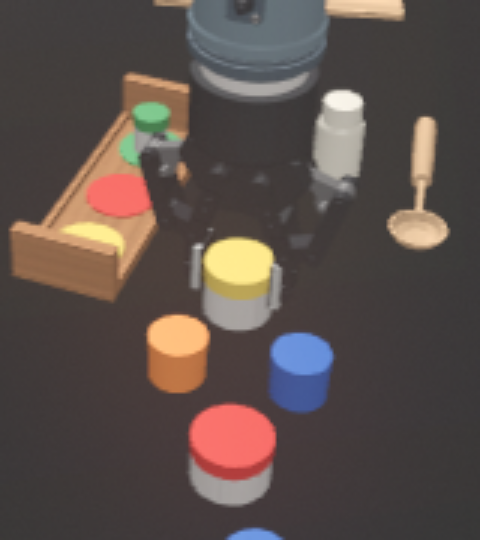

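The yellow tin is held cleanly, the red tin still stands in place, and green is upright on its mat. I carry yellow across and put it down.

```bash
python3 -m pendant '.24 -.39 0 0 0 0;.48 -.78 0 0 0 0;.48 -.78 0 0 0 0;.48 -.78 0 0 0 0;.48 -.78 0 0 0 0;.48 -.78 0 0 0 0;.48 -.78 0 0 0 0;.48 -.78 0 0 0 0;.48 -.78 0 0 0 0;.48 -.78 0 0 0 0;.48 -.78 0 0 0 0;.48 -.78 0 0 0 0'
python3 -m pendant '.24 -.39 0 0 0 0;0 0 0 0 0 0;0 0 -.7 0 0 0;0 0 -.7 0 0 0;0 0 -.7 0 0 0;0 0 -.7 0 0 0;0 0 -.7 0 0 0;0 0 -.7 0 0 0;0 0 -.7 0 0 0;0 0 0 0 0 0;0 0 0 0 0 0'
```

```text
t: 12.87
tool_pos: [0.5853, 0.1409, 0.175]
orientation: [[0.224, 0.974, -0.003], [0.974, -0.224, -0.0], [-0.001, -0.003, -1.0]]
wrist_force: [1.1, 0.2, 0.3]
grip_width: 0.0445
grip_force: 61.3
t: 13.78
tool_pos: [0.5897, 0.1339, 0.0529]
orientation: [[0.223, 0.975, -0.004], [0.975, -0.223, 0.0], [-0.001, -0.004, -1.0]]
wrist_force: [0.5, 0.4, -0.3]
grip_width: 0.0444
grip_force: 61.4
```

```bash
python3 -m pendant '.04 .03 -.5 0 0 0;0 0 -.4 0 0 0;0 0 -.2 0 0 0;0 0 -.1 0 0 0;0 0 0 0 0 0;0 0 0 0 0 0'
python3 -m pendant '0 0 0 0 0 0;0 0 0 0 0 0;0 0 0 0 0 0;0 0 0 0 0 0;0 0 0 0 0 0;0 0 0 0 0 0' .95
python3 -m pendant '0 0 .5 0 0 0;0 0 .9 0 0 0;0 0 .9 0 0 0;0 0 .9 0 0 0;0 0 .9 0 0 0;0 0 .9 0 0 0;0 0 .9 0 0 0;-.48 .78 0 0 0 0;-.48 .78 0 0 0 0;-.48 .78 0 0 0 0;-.48 .78 0 0 0 0;-.48 .78 0 0 0 0' 1
python3 -m pendant '-.48 .78 0 0 0 0;-.48 .78 0 0 0 0;-.48 .78 0 0 0 0;-.48 .78 0 0 0 0;-.48 .78 0 0 0 0;-.48 .78 0 0 0 0;-.4 .78 0 0 0 0;0 0 0 0 0 0;0 0 0 0 0 0;0 0 0 0 0 0'
python3 look.py l2
```

```text
t: 14.28
tool_pos: [0.5924, 0.134, 0.0248]
orientation: [[0.224, 0.975, -0.0], [0.975, -0.224, 0.0], [-0.0, -0.0, -1.0]]
wrist_force: [-2.8, 0.3, 4.3]
grip_width: 0.0444
grip_force: 61.5
t: 14.78
tool_pos: [0.5925, 0.1339, 0.0242]
orientation: [[0.224, 0.975, -0.0], [0.975, -0.224, -0.0], [-0.0, -0.0, -1.0]]
wrist_force: [-0.1, 0.2, -0.8]
grip_width: 0.0816
grip_force: 0.0
t: 15.78
tool_pos: [0.532, 0.2322, 0.173]
orientation: [[0.224, 0.975, 0.001], [0.975, -0.224, 0.0], [0.0, 0.001, -1.0]]
wrist_force: [0.4, 0.0, -0.9]
grip_width: 0.0855
grip_force: 0.0
t: 16.62
tool_pos: [0.4508, 0.3676, 0.1724]
orientation: [[0.224, 0.975, 0.001], [0.975, -0.224, -0.0], [0.0, 0.001, -1.0]]
wrist_force: [1.0, 0.3, 0.3]
grip_width: 0.0852
grip_force: 0.0
green 0.006 (299, array([ 0.5551, -0.0214]), 0.0305, array([ 0.5552, -0.0214]))
green 0.046 (299, array([ 0.5512, -0.018 ]), 0.0294, array([ 0.5513, -0.018 ]))
yellow 0.006 (340, array([0.591 , 0.1347]), 0.0328, array([0.591 , 0.1347]))
yellow 0.046 (340, array([0.5858, 0.1325]), 0.0316, array([0.5858, 0.1325]))
red 0.006 (332, array([0.5734, 0.0564]), 0.0323, array([0.573 , 0.0568]))
red 0.046 (332, array([0.5688, 0.057 ]), 0.0312, array([0.5685, 0.0574]))
```

View pics/l2.png

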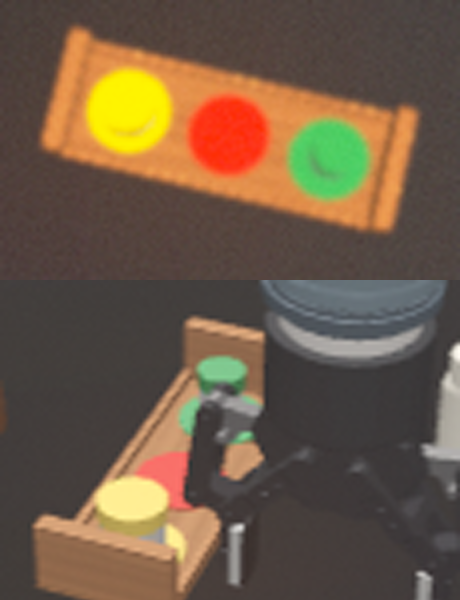

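```bash
python3 - <<'E'
from h import *
S=robot.capture("side");T=robot.capture("top")
for n,I,b in(("side",S,(330,270,385,330)),("top",T,(200,220,250,258))):
    try: print(n,disc(n,I,"red",b,.04,.03,s=80,v=60))
    except IndexError: print("-")
E
```

```text
side (622, array([0.4436, 0.3722]), 0.0362, array([0.4433, 0.373 ]))
top (433, array([0.4453, 0.3684]), 0.0357, array([0.4453, 0.3693]))
```

Yellow stands on its mat (crescent at (135,120) in the crop). Red measures at (0.445, 0.369). I go down on it.

```bash
python3 -m pendant '-.2 .05 -.6 0 0 0;0 0 -.7 0 0 0;0 0 -.7 0 0 0;0 0 -.7 0 0 0;0 0 -.7 0 0 0;0 0 -.7 0 0 0;0 0 -.7 0 0 0;0 0 -.7 0 0 0;0 0 -.5 0 0 0;0 0 -.28 0 0 0;0 0 0 0 0 0;0 0 0 0 0 0'
python3 -m pendant '0 0 0 0 0 0;0 0 0 0 0 0;0 0 0 0 0 0;0 0 0 0 0 0;0 0 0 0 0 0;0 0 0 0 0 0' 0
python3 -m pendant '0 0 .4 0 0 0;0 0 .8 0 0 0;0 0 .8 0 0 0;0 0 .8 0 0 0;0 0 .8 0 0 0;0 0 .8 0 0 0;0 0 .6 0 0 0;0 0 0 0 0 0;0 0 0 0 0 0'
python3 - <<'E'
from h import *
S=robot.capture("side")
cv2.imwrite("pics/s5.png",cv2.resize(S[150:330,280:440],None,fx=3,fy=3))
E
```

```text
t: 17.82
tool_pos: [0.4458, 0.3691, 0.0149]
orientation: [[0.224, 0.975, -0.0], [0.975, -0.224, -0.0], [-0.0, -0.0, -1.0]]
wrist_force: [0.4, 1.0, 0.1]
grip_width: 0.0854
grip_force: 0.0
t: 18.32
tool_pos: [0.4466, 0.3699, 0.0164]
orientation: [[0.224, 0.975, 0.002], [0.975, -0.224, 0.001], [0.002, 0.002, -1.0]]
wrist_force: [0.4, -0.8, 6.3]
grip_width: 0.0585
grip_force: 64.6
t: 19.07
tool_pos: [0.4459, 0.3695, 0.1408]
orientation: [[0.224, 0.975, 0.002], [0.975, -0.224, 0.001], [0.001, 0.002, -1.0]]
wrist_force: [-0.5, 0.5, -0.9]
grip_width: 0.0585
grip_force: 64.6
```

View pics/s5.png

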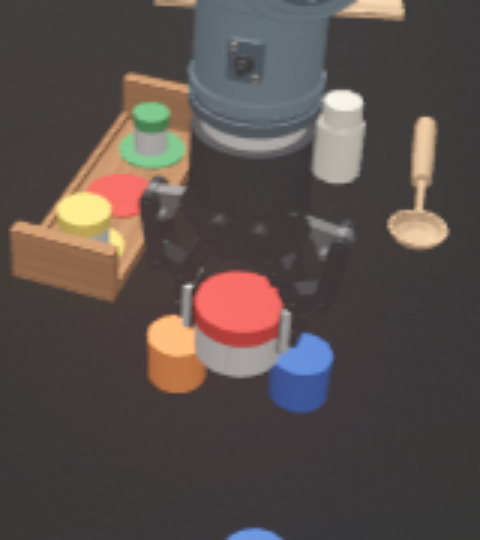

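Red is held clear. I carry it to the red mat.

```bash
python3 -m pendant '.2 -.46 0 0 0 0;.36 -.89 0 0 0 0;.36 -.89 0 0 0 0;.36 -.89 0 0 0 0;.36 -.89 0 0 0 0;.36 -.89 0 0 0 0;.36 -.89 0 0 0 0;.36 -.89 0 0 0 0;.36 -.89 0 0 0 0;.36 -.89 0 0 0 0;.36 -.89 0 0 0 0;.36 -.89 0 0 0 0'
python3 -m pendant '.36 -.89 0 0 0 0;.36 -.89 0 0 0 0;.2 -.46 0 0 0 0;0 0 0 0 0 0;0 0 -.8 0 0 0;0 0 -.8 0 0 0;0 0 -.8 0 0 0;0 0 -.8 0 0 0;0 0 0 0 0 0;0 0 0 0 0 0'
```

```text
t: 20.12
tool_pos: [0.5487, 0.111, 0.1381]
orientation: [[0.224, 0.975, -0.003], [0.975, -0.224, -0.0], [-0.001, -0.003, -1.0]]
wrist_force: [0.4, 0.6, -2.0]
grip_width: 0.0584
grip_force: 64.6
t: 20.95
tool_pos: [0.5706, 0.0578, 0.0582]
orientation: [[0.223, 0.975, -0.004], [0.975, -0.223, 0.001], [-0.0, -0.004, -1.0]]
wrist_force: [0.1, 1.0, -1.5]
grip_width: 0.0587
grip_force: 64.8
```

```bash
python3 -m pendant '.05 -.03 -.6 0 0 0;0 0 -.5 0 0 0;0 0 -.3 0 0 0;0 0 -.12 0 0 0;0 0 0 0 0 0;0 0 0 0 0 0'
python3 -m pendant '0 0 0 0 0 0;0 0 0 0 0 0;0 0 0 0 0 0;0 0 0 0 0 0;0 0 0 0 0 0;0 0 0 0 0 0' 1
python3 -m pendant '0 0 .4 0 0 0;0 0 .8 0 0 0;0 0 .9 0 0 0;0 0 .9 0 0 0;0 0 .9 0 0 0;0 0 .9 0 0 0;0 0 .9 0 0 0;-.15 -.7 0 0 0 -1;-.15 -.9 0 0 0 -1;-.15 -.9 0 0 0 -1;-.15 -.9 0 0 0 -1;-.15 -.9 0 0 0 -1'
python3 -m pendant '-.3 -.97 0 0 0 -1;-.3 -.97 0 0 0 -1;-.3 -.97 0 0 0 -1;-.3 -.97 0 0 0 -1;-.3 -.97 0 0 0 -1;-.3 -.97 0 0 0 -1;-.3 -.97 0 0 0 -1;-.3 -.97 0 0 0 -1;-.3 -.97 0 0 0 -1;-.3 -.97 0 0 0 -1;0 0 0 0 0 0;0 0 0 0 0 0'
python3 look.py l3
```

```text
t: 21.45
tool_pos: [0.574, 0.0564, 0.0224]
orientation: [[0.224, 0.975, 0.0], [0.975, -0.224, 0.0], [0.0, 0.0, -1.0]]
wrist_force: [-1.4, 0.9, 2.2]
grip_width: 0.0583
grip_force: 64.7
t: 21.95
tool_pos: [0.5738, 0.0562, 0.0218]
orientation: [[0.224, 0.975, 0.0], [0.975, -0.224, -0.0], [0.0, 0.0, -1.0]]
wrist_force: [0.1, 0.1, -0.3]
grip_width: 0.0857
grip_force: 0.0
t: 22.95
tool_pos: [0.5548, -0.0522, 0.1653]
orientation: [[0.618, 0.786, 0.001], [0.786, -0.618, -0.0], [0.0, 0.001, -1.0]]
wrist_force: [0.5, 0.1, -0.8]
grip_width: 0.0853
grip_force: 0.0
t: 23.95
tool_pos: [0.4796, -0.295, 0.165]
orientation: [[0.999, 0.034, 0.001], [0.034, -0.999, -0.0], [0.001, 0.0, -1.0]]
wrist_force: [0.7, 0.4, 0.1]
grip_width: 0.0855
grip_force: 0.0
green 0.006 (299, array([ 0.5551, -0.0214]), 0.0305, array([ 0.5553, -0.0215]))
green 0.046 (299, array([ 0.5512, -0.018 ]), 0.0294, array([ 0.5514, -0.0181]))
yellow 0.006 (347, array([0.5913, 0.1348]), 0.0328, array([0.5911, 0.1347]))
yellow 0.046 (347, array([0.5861, 0.1327]), 0.0317, array([0.5859, 0.1326]))
red 0.006 (364, array([0.5763, 0.056 ]), 0.0349, array([0.5756, 0.0555]))
red 0.046 (364, array([0.5717, 0.0566]), 0.0337, array([0.571 , 0.0562]))
```

View pics/l3.png

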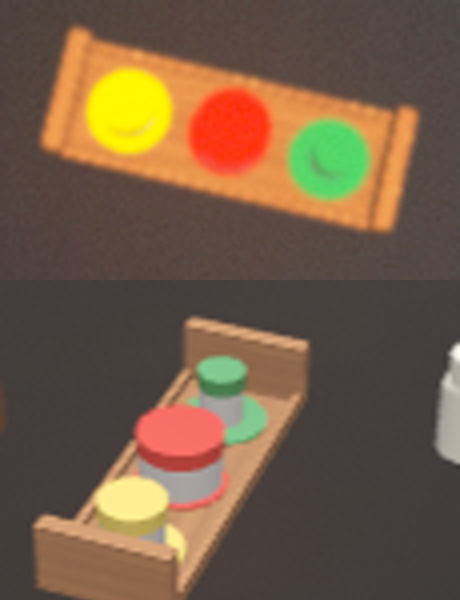

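All three tins stand on their mats. The tool's x is aligned with the cover's long axis (2°). I move above the handle, descend and grip.

```bash
python3 -m pendant '-.35 -.84 0 0 0 0;-.35 -.85 0 0 0 0;-.34 -.85 0 0 0 0;0 0 -.8 0 0 0;0 0 -.8 0 0 0;0 0 -.8 0 0 0;0 0 -.8 0 0 0;0 0 -.8 0 0 0;0 0 0 0 0 0;0 0 0 0 0 0'
python3 - <<'E'
from h import *
S=robot.capture("side")
cv2.imwrite("pics/s6.png",cv2.resize(S[90:180,310:440],None,fx=4,fy=4,interpolation=2))
E
```

```text
t: 24.88
tool_pos: [0.4539, -0.3556, 0.0636]
orientation: [[0.999, 0.038, -0.002], [0.038, -0.999, 0.002], [-0.002, -0.002, -1.0]]
wrist_force: [0.6, -0.2, 0.2]
grip_width: 0.0852
grip_force: 0.0
```

View pics/s6.png

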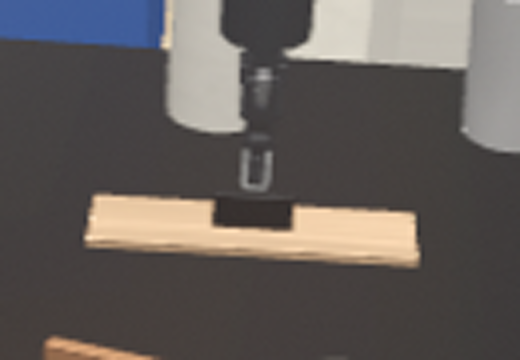

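The near finger at (257,170) is centred over the handle (212–294). I go down the rest and grip.

```bash
python3 -m pendant '0 -.1 -.6 0 0 0;0 0 -.6 0 0 0;0 0 -.3 0 0 0;0 0 -.15 0 0 0;0 0 0 0 0 0;0 0 0 0 0 0'
python3 -m pendant '0 0 0 0 0 0;0 0 0 0 0 0;0 0 0 0 0 0;0 0 0 0 0 0;0 0 0 0 0 0;0 0 0 0 0 0;0 0 0 0 0 0;0 0 0 0 0 0;0 0 0 0 0 0;0 0 0 0 0 0' 0
python3 -m pendant '0 0 .4 0 0 0;0 0 .8 0 0 0;0 0 .8 0 0 0;0 0 .8 0 0 0;0 0 .8 0 0 0;0 0 .8 0 0 0;0 0 .8 0 0 0;0 0 .8 0 0 0;0 0 0 0 0 0;0 0 0 0 0 0'
```

```text
t: 25.43
tool_pos: [0.4545, -0.3601, 0.024]
orientation: [[0.999, 0.036, 0.001], [0.036, -0.999, -0.001], [0.001, 0.001, -1.0]]
wrist_force: [0.1, 1.9, 0.2]
grip_width: 0.0853
grip_force: 0.0
t: 26.27
tool_pos: [0.4542, -0.36, 0.0233]
orientation: [[0.999, 0.036, 0.0], [0.036, -0.999, -0.0], [0.0, 0.0, -1.0]]
wrist_force: [1.0, 0.2, 3.8]
grip_width: 0.015
grip_force: 60.6
t: 27.1
tool_pos: [0.4544, -0.3602, 0.1741]
orientation: [[0.999, 0.036, 0.001], [0.036, -0.999, -0.002], [0.001, 0.002, -1.0]]
wrist_force: [0.0, 0.1, -1.9]
grip_width: 0.0147
grip_force: 59.9
```

The handle is held (width 15 mm, force 60 N). I carry the cover over, turning it 75° on the way.

```bash
python3 -m pendant '0 0 .6 0 0 .4;.15 .5 .6 0 0 .8;.28 .95 0 0 0 1;.28 .95 0 0 0 1;.28 .95 0 0 0 1;.28 .95 0 0 0 1;.28 .95 0 0 0 1;.28 .95 0 0 0 1;.28 .95 0 0 0 1;.28 .95 0 0 0 1;.28 .95 0 0 0 1;.28 .95 0 0 0 1'
python3 -m pendant '.28 .95 0 0 0 1;.28 .95 0 0 0 1;.28 .95 0 0 0 1;.28 .95 0 0 0 .8;.28 .95 0 0 0 0;.25 .95 0 0 0 0;.14 .9 0 0 0 0;0 0 0 0 0 0;0 0 0 0 0 0;0 0 0 0 0 0;0 0 0 0 0 0'
python3 - <<'E'
from h import *
S=robot.capture("side");print(robot.observe()["tool_pos"].round(4))
cv2.imwrite("pics/s7.png",cv2.resize(S[90:290,230:430],None,fx=3,fy=3,interpolation=2))
E
```

```text
t: 28.1
tool_pos: [0.5267, -0.1081, 0.2008]
orientation: [[0.526, 0.851, -0.003], [0.851, -0.526, 0.002], [-0.001, -0.004, -1.0]]
wrist_force: [-0.2, -0.4, -1.4]
grip_width: 0.0146
grip_force: 59.9
t: 29.02
tool_pos: [0.5719, 0.0543, 0.2021]
orientation: [[0.225, 0.974, -0.002], [0.974, -0.225, -0.0], [-0.001, -0.002, -1.0]]
wrist_force: [0.1, 0.4, -2.4]
grip_width: 0.015
grip_force: 59.9
[0.5721 0.0542 0.2024]
```

View pics/s7.png

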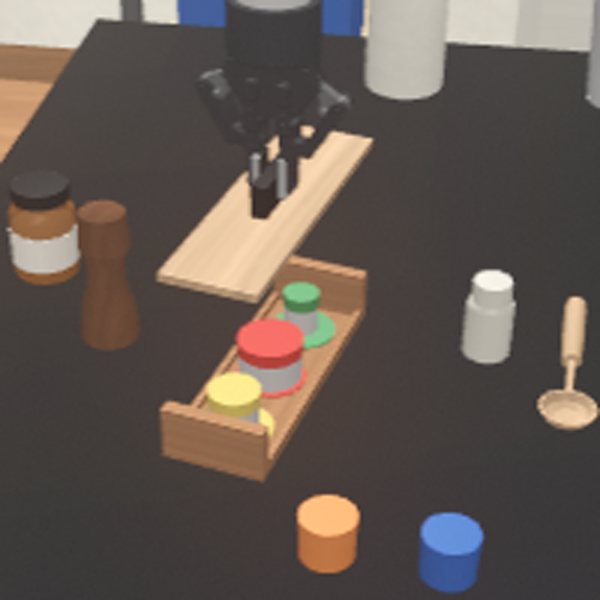

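The cover is level and parallel to the caddy. I lower it, shifting 2–3 mm along y.

```bash
python3 -m pendant '.04 .1 -.6 0 0 0;0 0 -.8 0 0 0;0 0 -.8 0 0 0;0 0 -.8 0 0 0;0 0 -.8 0 0 0;0 0 -.6 0 0 0;0 0 -.3 0 0 0;0 0 -.2 0 0 0;0 0 0 0 0 0;0 0 0 0 0 0;0 0 0 0 0 0'
python3 -m pendant '0 0 -.15 0 0 0;0 0 -.05 0 0 0;0 0 0 0 0 0;0 0 0 0 0 0'
```

```text
t: 29.98
tool_pos: [0.5744, 0.0574, 0.0818]
orientation: [[0.224, 0.975, 0.002], [0.975, -0.224, -0.0], [0.0, 0.002, -1.0]]
wrist_force: [0.5, -0.6, -2.4]
grip_width: 0.0147
grip_force: 59.9
t: 30.32
tool_pos: [0.5735, 0.0578, 0.0756]
orientation: [[0.224, 0.975, 0.0], [0.975, -0.224, 0.0], [0.0, 0.0, -1.0]]
wrist_force: [0.1, 0.4, -0.6]
grip_width: 0.0145
grip_force: 59.9
```

```bash
python3 -m pendant '0 0 -.05 0 0 0;0 0 0 0 0 0;0 0 0 0 0 0;0 0 0 0 0 0'
python3 -m pendant '0 0 0 0 0 0;0 0 0 0 0 0;0 0 0 0 0 0;0 0 0 0 0 0;0 0 0 0 0 0' .7
python3 -m pendant '0 0 .4 0 0 0;0 0 .8 0 0 0;0 0 .9 0 0 0;0 0 .9 0 0 0;0 0 .9 0 0 0;0 0 .9 0 0 0;0 0 .9 0 0 0;-.3 .95 0 0 0 0;-.3 .95 0 0 0 0;-.3 .95 0 0 0 0;-.3 .95 0 0 0 0;-.3 .95 0 0 0 0'
python3 -m pendant '-.3 .95 0 0 0 0;-.3 .95 0 0 0 0;-.3 .95 0 0 0 0;-.3 .95 0 0 0 0;0 0 0 0 0 0;0 0 0 0 0 0;0 0 0 0 0 0'
python3 - <<'E'
from h import *
T=robot.capture("top");S=robot.capture("side")
cv2.imwrite("pics/e.png",np.hstack([cv2.resize(T[150:245,260:395],None,fx=2.9,fy=2.9,interpolation=2)[:275],cv2.resize(S[150:245,240:375],None,fx=2.9,fy=2.9,interpolation=2)[:275]]))
g=cv2.cvtColor(T,cv2.COLOR_BGR2HSV)
m=((g[...,2]>140)).astype('u1'); w=m*0; w[160:240,270:390]=m[160:240,270:390]
n,l,st,c=cv2.connectedComponentsWithStats(w); i=1+st[1:,4].argmax()
ys,xs=np.nonzero(l==i); print(cv2.minAreaRect(world("top",np.c_[xs,ys].astype(float),.058).astype(np.float32)))
print(robot.observe()["tool_pos"].round(3))
E
```

```text
t: 30.65
tool_pos: [0.5736, 0.0577, 0.0743]
orientation: [[0.224, 0.975, 0.0], [0.975, -0.224, -0.0], [0.0, 0.0, -1.0]]
wrist_force: [-1.0, -1.4, -1.4]
grip_width: 0.0147
grip_force: 59.9
t: 31.07
tool_pos: [0.5736, 0.0577, 0.0744]
orientation: [[0.224, 0.975, 0.0], [0.975, -0.224, -0.0], [0.0, 0.0, -1.0]]
wrist_force: [0.3, -0.3, -0.0]
grip_width: 0.06
grip_force: 0.0
t: 32.07
tool_pos: [0.5356, 0.1774, 0.2178]
orientation: [[0.224, 0.975, 0.001], [0.975, -0.224, 0.0], [0.0, 0.001, -1.0]]
wrist_force: [0.5, -0.9, -0.9]
grip_width: 0.06
grip_force: 0.0
t: 32.65
tool_pos: [0.5062, 0.2711, 0.2173]
orientation: [[0.224, 0.975, 0.001], [0.975, -0.224, -0.0], [-0.0, 0.001, -1.0]]
wrist_force: [1.0, 0.5, -0.9]
grip_width: 0.0594
grip_force: 0.0
((0.5701867938041687, 0.05674019455909729), (0.28570348024368286, 0.09818585962057114), 77.23428344726562)
[0.506 0.271 0.217]
```

View pics/e.png

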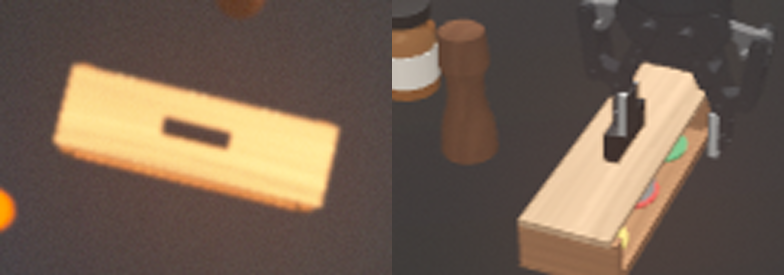

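The cover lies flat and square on both ends, within a few millimetres of centre. I hand the job in.

```bash
python3 -c "
from workcell import robot
print(robot.finish_job())"
```

```text
the job is handed in; nothing more can be done
None
```

I stood the three tins on the mats of their own colours, laid the cover flat and square on the caddy ends, and handed the job in at about 33 s; the hand-in call returned no verdict.

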